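# Refit the divider, seat the nested lids, lift off the outer lid

## Task

Put the washed tea tin together: take the divider panel out of its drying stand and slide it fully down into the slot inside the tin, then pick the two nested lids up together by the inner lid's stem and lower them as one onto the tin until both are properly seated. Then let go of the stem, take the outer lid by its collar and lift it straight up off the stem without disturbing the inner lid, and finish still holding the outer lid level over the tin, about 10 cm above where it sat. Never separate the lids before the inner one is seated in the tin, and leave the candle and the teaspoon where they are.

Things in the scene. Friction and masses are not known exactly. Their poses are not given: they have to be found in the camera images.
- tin: open rectangular metal tin, fixed, on the right. Origin: centre of its underside; z up. Outside 116 (x) x 100 (y) x 80 (z) mm, inside 110 (x) x 94 (y) mm; the top 8 mm of the wall flares 5 mm outward as a lead-in; rolled rim 126 x 110 mm. Inner floor 4 mm above the origin. A half turn about z makes no difference
- tin_mouth (a point): centre of the tin's mouth at the rim's top, 80 mm above the worktop; axes as the tin
- tin_slot (a point): bottom centre of the divider's slot, on the tin's inner floor; axes as the tin. The slot runs along y across the whole tin, between pairs of ribs on the two y walls (8 mm deep in y, tops 58 mm above this point); 8 mm wide in x, the top 10 mm funnelling out to 18 mm. It reaches the floor
- tin_ledge (a point): centre of the tin, at the height of the ledge (64 mm above the tin's origin) that carries the inner lid: a strip 8 mm wide along each of the two x walls
- stand: low wooden stand, fixed, 44 (x) x 112 (y) x 26 mm, in the middle near the front edge, with a 9 mm open slot along its y in which the divider stands upright on a floor 5 mm above the worktop. Origin: centre of its underside
- divider_mid (a point): centre of the divider: flat metal panel 6 (x) x 90 (y) x 56 (z) mm, 60 g, upright in the stand, top 61 mm above the worktop, 35 mm of it showing. Grip it across x at the middle of its top edge. Fully home in the tin this point is 32 mm above the tin's origin, the panel's top 20 mm below the rim; fingers can reach in beside it. A half turn about z makes no difference
- inner_base (a point): inner lid (metal, about 220 g), centre of its underside; at the start on the worktop at the left, under the outer lid. Plate 104 (x) x 88 (y) x 5 mm, on it a boss 62 x 58 x 9 mm, on that the stem. Seated, this point is at point tin_ledge and the axes are along the tin's; a half turn about z makes no difference
- inner_stem (a point): point in the inner lid's stem, on its axis, 60 mm above the lid's underside. Stem 16 (x) x 24 (y) mm, top 72 mm above the underside; at the start 26 mm of it stands out of the outer lid's collar. Gripped there across x and lifted, it carries both lids. Seated in the tin this point is 124 mm above the tin's origin
- outer_base (a point): outer lid (wood, about 150 g), centre of its underside: flat plate 130 (x) x 114 (y) x 8 mm with a collar on its middle and a hole 24 (x) x 32 (y) mm right through, in which the inner stem has 4 mm play all round. Nested it lies on the inner lid's boss, 14 mm above that lid's underside; seated it lies on the tin's rim, 80 mm above the tin's origin
- outer_collar (a point): centre of the outer lid's collar, 20 mm above the lid's underside. Collar 40 (x) x 48 (y) mm, 24 mm high, top 32 mm above the underside. Grip it across x. Seated, this point is 100 mm above the tin's origin and the inner stem stands 24 mm out of the collar; the lid is clear of the stem when lifted 56 mm
- candle: small round tea candle, 38 mm across, 15 mm high, at the right front; leave alone
- teaspoon: teaspoon, 132 mm long, lying behind the tin; leave alone

How it is judged:
By the outcome, as a careful person would: the job done as asked, in the order asked, and still so for the second after the job is handed in, while the arm keeps its last pose, push and grip.
It also fails if it takes over 72 s, if anything falls off the work surface, if the arm or the gripper's body presses on something with over 40 N, if the wrist force passes 120 N, or if a joint passes its speed limit or range.

## Robot

A 6-joint arm with a two-finger parallel gripper is mounted at the origin on a cart in front of the work surface, level with it; the furniture and walls round the work are solid. World frame = base frame: x ahead of the robot, y to its left, z up, the work surface at z = 0. Lengths are in mm, angles in degrees, forces in N, time in s.
With the tool pointing down it reaches from about 300 to 850 mm from the base axis. Payload 4.2 kg.
Tool frame: the origin (TCP) lies at the very end of the fingers, on their centre line; the grasp point (between the pads) lies 19 mm behind it (env.grip_point_offset is the distance from the TCP to the grasp point, in mm); z points along the fingers, y is the line along which they close (so a half turn about z gives the same grasp; the last joint's range is limited). The gripper opens to 91 mm and grips with 3 to 60 N. Pads are 32 mm wide; open, the fingers measure 118 mm over their backs; the gripper's body (76 mm by 178 mm) begins 60 mm behind the grasp point.
Start: joints at [62.166, 18.312, 89.639, -0, 72.044, -1.146], TCP at [258.259, 513.756, 213.976] pointing down, gripper open.
Joint ranges: [-177.97, 177.97], [-48.28, 115.42], [12.27, 149.76], [-77.06, 257.06], [2.81, 150.46], [-146.56, 146.56]. Speed limits (degrees/s): [147.25, 147.25, 180, 180, 180, 180].

## Interface

Orientations are given as [roll, pitch, yaw] about the fixed x, y, z axes, in that order (R = Rz(yaw) Ry(pitch) Rx(roll)).
In Python, from workcell import env gives the robot as it stands. The module is installed in compiled form; this text tells all that it offers.
- The arm moves only by the tool arm_command, never from a script. Its argument "rows" is a list of rows, each an object with "delta_pos": the shift along the tool's x, y, z in mm, a list of three; "roll": the turn about the tool's z in units of 5 degrees (1.0 is 5 degrees); "jaw": the opening in per cent of the stroke, from 0 (shut) to 100 (fully open). A call has 1 to 20 rows; each row is the pose to reach, as a shift and turn from the pose commanded when the call began, along the tool's axes at that moment; what a row does not reach only later rows make up. A row lasts 1/12 s, in which the tool goes at most 41.7 mm and 7.16 degrees, less where a joint would pass 70% of its speed; a pose out of reach is approached as far as the arm can. A call with a gripper value outside its range is refused whole. The fingers move at their own pace and stop on an object; "squeeze" is the grip in N (left out, the last holds). Time passes only in rows, so rows that repeat a pose let the fingers close. It gives the time, the measured TCP pose, the force, the opening and the grip force at its end, in the units of the state.
- env.state(): the state, without advancing time (a new reading comes with each control period).
- env.grab_frame(name): name is "scene" or "side" or "wrist"; returns a dict with "img" (384x512x3 uint8, blue, green, red), "z_map" (384x512 float32, mm along the optical axis (not along the pixel's ray), 0 where there is no reading), "fov_y" (degrees; the focal length in pixels is half the picture's height over the tangent of half this angle, whatever the lens; pixels are square), "cx", "cy" (the principal point, pixels), "R" (3x3) and "t" (3): a world point X has camera coordinates R X + t; the wrist camera has in their place "T_tool_cam" (4x4, takes a point from camera to tool coordinates, whose origin is the TCP and whose axes are the flange's). Camera axes: x right, y down, z forward; pixel columns grow to the right and rows downward; lengths in mm; the calibration is good to about 2 mm. A picture is of the moment at which its call begins: read the wrist's pose just before it.
- env.job_done(): hands the job in; it is judged then, once.
The state is a dict: "time_s": time; "qpos": joint angles; "qvel": joint speeds; "effort": joint torques, N m; "ee_pos": TCP position; "ee_rot": TCP orientation; "force": force on the tool from outside, world axes, zero at the start; "torque": the same for the moment, N m; "gripper_width": finger opening in mm; "gripper_force": force on a finger pad.
Only numpy, scipy, OpenCV 4.12 (cv2) and the standard library are available. Lean on these libraries where they do the work, as an engineer would, in place of code of your own. Each camera call takes 0.05 s, during which the arm holds its last target. There are 200 camera calls.

## Working session

There is one attempt and no reset: what is moved stays moved. The work goes in short steps, Python scripts to look and compute and a tool call to move; the robot and the scene stay as the last step left them, time stands still between calls to the robot, and variables do not carry over. Pictures are saved under pics/ and viewed, at most 10 in all, crops included, and the job is handed in when it is done.

Besides the shell and the picture viewer there is one more tool, called after ">>>" as name(argument=value, ...) on one line, values as JSON. arm_command: Moves the arm, as the interface text tells. Its arguments: {"type":"object","properties":{"rows":{"type":"array"},"squeeze":{"type":"number"}},"required":["rows"]}

```bash
mkdir -p pics; cat > h.py <<'E'
import numpy as np, cv2
from scipy.spatial.transform import Rotation as Ro
from workcell import env
def cam(name):
    s=env.state(); f=env.grab_frame(name); g=f["img"]; z=f["z_map"]
    fl=g.shape[0]/2/np.tan(np.radians(f["fov_y"])/2)
    if name=="wrist":
        T=np.array(f["T_tool_cam"]); Rt=Ro.from_euler('xyz',s["ee_rot"],degrees=True).as_matrix()
        Rc=Rt@T[:3,:3]; o=Rt@T[:3,3]+np.array(s["ee_pos"])
    else:
        R=np.array(f["R"]); Rc=R.T; o=-R.T@np.array(f["t"])
    v,u=np.mgrid[:g.shape[0],:g.shape[1]]
    d=np.stack([(u-f["cx"])/fl,(v-f["cy"])/fl,np.ones(u.shape)],-1)
    P=(d*z[...,None])@Rc.T+o
    P[z==0]=np.nan
    return g,P,d@Rc.T,o
E
python3 - <<'E'
from h import *
print({k:np.round(v,2) for k,v in env.state().items()})
for n in("scene","side","wrist"):
    g,P,d,o=cam(n); cv2.imwrite(f"pics/{n}0.png",g); np.savez(f"pics/{n}0.npz",g=g,P=P,d=d,o=o); print(n,o)
E
```

```text
{'time_s': np.float64(0.0), 'qpos': array([62.17, 18.35, 89.71, -0.  , 72.04, -1.15]), 'qvel': array([ 0.04, -0.06,  0.1 ,  0.08,  0.05,  0.05]), 'effort': array([ -0.  , -41.25, -23.2 ,   0.07,   0.05,  -0.  ]), 'ee_pos': array([258.02, 513.29, 213.12]), 'ee_rot': array([-179.9 ,   -0.  ,  153.31]), 'force': array([-0.48,  0.55, -0.16]), 'torque': array([-0.01, -0.05, -0.01]), 'gripper_force': np.float64(0.0), 'gripper_width': np.float64(91.22)}
scene [-158.02131924 -695.63290715  727.3515882 ]
side [ 395.39424198 1102.2920243   505.37605155]
wrist [197.30232397 545.72002769 383.83397963]
```

View pics/scene0.png

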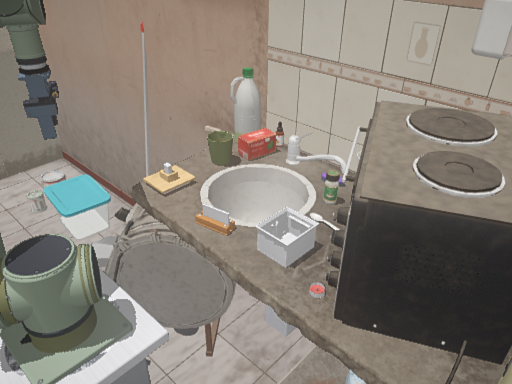

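View pics/side0.png

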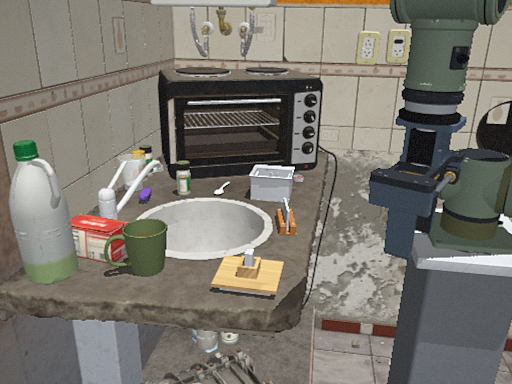

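View pics/wrist0.png

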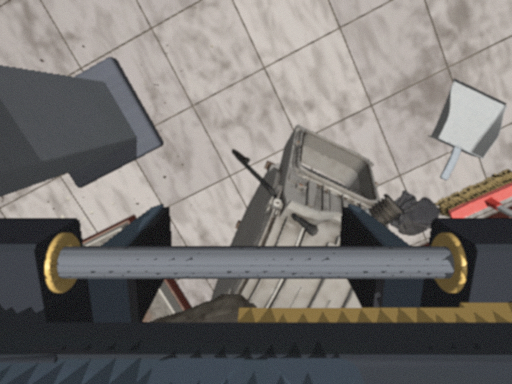

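The scene view shows the lids at (170,178), the stand with its divider at (216,218), the tin at (287,237), the spoon at (325,222) and the candle at (317,290). In the side view the lids are at (248,272), the stand at (287,215) and the tin at (272,183). The wrist view shows only the floor and the fingers. I'll measure coarsely from depth next.

```bash
cat > m.py <<'E'
from h import *
def rect(n,box,zlo,zhi,lab):
    D=np.load(f"pics/{n}0.npz"); x0,x1,y0,y1=box
    P=D["P"][y0:y1,x0:x1].reshape(-1,3); P=P[np.isfinite(P[:,0])]
    Q=P[(P[:,2]>zlo)&(P[:,2]<zhi)]
    if len(Q)<4: print(n,lab,len(Q)); return
    r=cv2.minAreaRect(Q[:,:2].astype(np.float32)); print(n,lab,len(Q),"c",np.round(r[0],1),"sz",np.round(r[1],1),"a",round(r[2],1),"z",np.round(np.percentile(Q[:,2],[5,50,95]),1), "mean",np.round(Q.mean(0),1))
for n,L,S,T in(("scene",(140,200,155,195),(190,240,200,240),(250,320,205,265)),("side",(205,290,240,300),(270,300,190,240),(245,300,160,205))):
    rect(n,L,15,27,"plate"); rect(n,L,40,52,"collar"); rect(n,L,60,90,"stem")
    rect(n,S,15,30,"stand"); rect(n,S,40,75,"divider"); rect(n,T,72,90,"rim")
E
python3 m.py
python3 - <<'E'
from h import *
a=cv2.imread("pics/scene0.png");b=cv2.imread("pics/side0.png")
r=lambda g,x0,x1,y0,y1:cv2.resize(g[y0:y1,x0:x1],(400,300),interpolation=cv2.INTER_CUBIC)
cv2.imwrite("pics/c1.png",np.vstack([np.hstack([r(a,130,230,155,230),r(a,240,340,195,270)]),np.hstack([r(b,195,295,235,310),r(b,230,330,155,230)])]))
E
```

```text
scene plate 602 c [519.8 325.2] sz [120.1 133.7] a 87.7 z [16.8 20.4 23.4] mean [510.4 313.4  20.3]
scene collar 90 c [518.6 324.9] sz [49.8 41. ] a 87.7 z [40.5 43.9 49.6] mean [514.4 320.1  44.1]
scene stem 38 c [517.9 324. ] sz [24.4 18.3] a 87.6 z [61.  68.6 71.7] mean [517.2 321.2  67.5]
scene stand 312 c [466.8  42.6] sz [ 43.  111.4] a 11.5 z [16.3 23.5 27.9] mean [459.7  34.6  23. ]
scene divider 186 c [468.7  40.2] sz [11.8 89.8] a 11.5 z [41.2 51.4 60.4] mean [467.4  38.1  51.5]
scene rim 341 c [ 529.9 -166.8] sz [112.2 128.2] a 89.4 z [72.5 76.8 79.5] mean [ 537.4 -160.7   76.4]
side plate 1685 c [520.2 327.3] sz [119.9 130.3] a 88.5 z [17.5 21.4 23.1] mean [518.1 342.1  21.2]
side collar 224 c [520.2 328.5] sz [50.4 39.8] a 88.9 z [40.8 45.1 48.9] mean [519.2 335.5  44.9]
side stem 90 c [520.3 328.2] sz [26.8 16.1] a 87.9 z [61.  69.8 72.3] mean [519.6 332.7  68.2]
side stand 374 c [488.1 -34.1] sz [ 66.2 284.6] a 7.2 z [16.3 24.6 28.1] mean [477.   15.1  23.4]
side divider 77 c [475.3 -10.1] sz [ 14.8 202.2] a 5.5 z [41.4 56.8 60.9] mean [468.8  50.5  54. ]
side rim 249 c [ 554.  -190.4] sz [171.  173.7] a 87.6 z [72.7 76.6 79.8] mean [ 533.1 -165.5   76.3]
```

View pics/c1.png

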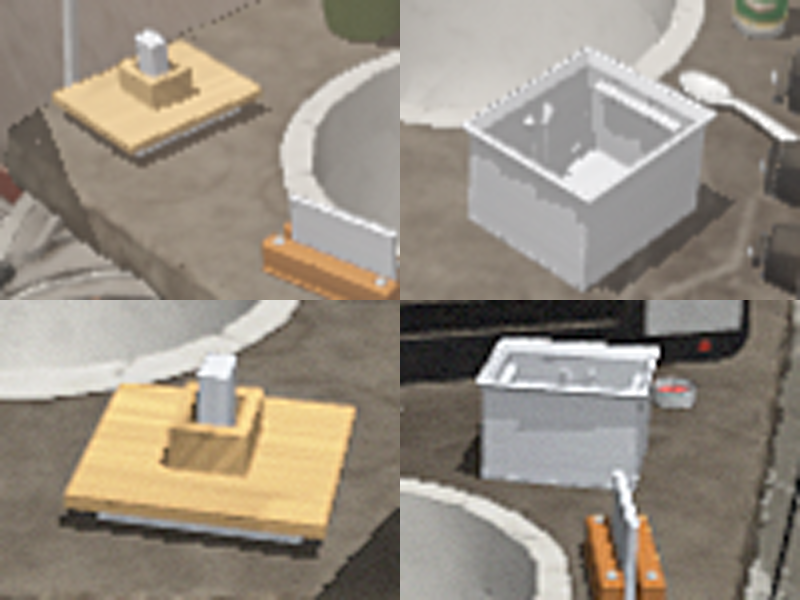

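The crop shows clear edges on the lids, tin and stand, and the coarse poses agree between the two views. Next I need the clearance to the oven and a move helper.

```bash
cat >> h.py <<'E'
def go(x,y,z,yaw):
    s=env.state(); R=Ro.from_euler('xyz',s["ee_rot"],degrees=True)
    d=R.inv().apply(np.array([x,y,z])-s["ee_pos"])
    w=(yaw-s["ee_rot"][2]+90)%180-90
    print("delta",np.round(d,1),"roll",round(-w/5,2),"from",np.round(s["ee_pos"],1),np.round(s["ee_rot"],2),"t",s["time_s"])
E
python3 - <<'E'
from h import *
P=np.load("pics/scene0.npz")["P"].reshape(-1,3)
m=(P[:,2]>110)&(P[:,2]<450)&(P[:,0]>300)&(P[:,0]<900)&(P[:,1]<150)
Q=P[m]
for x in range(300,900,100):
    q=Q[(Q[:,0]>=x)&(Q[:,0]<x+100)]
    if len(q): print(x,len(q),q[:,1].max(),np.percentile(q[:,1],[50,95]),np.percentile(q[:,2],95))
go(475,-30,214,101.5); go(530,-235,260,89.4)
E
```

```text
300 431 -405.5005142652301 [-411.31845858 -406.46664515] 306.89170459759987
400 17316 -356.64646132265585 [-511.88998702 -391.87947046] 333.07005534282337
500 7517 -276.5395759889609 [-557.53910612 -351.85282617] 347.33917385705314
600 2873 -230.92040298065348 [-439.03345509 -290.43980613] 347.6978564880421
700 3300 -185.50353147461738 [-423.3146471  -248.54611784] 347.55719366200253
800 1825 46.66130326283769 [-402.59750561 -229.16502232] 347.9461192978732
delta [-4.379e+02 -3.881e+02 -2.000e-01] roll 10.36 from [258.1 513.4 213.3] [-179.93   -0.    153.31] t 0.15
delta [-579.1 -546.6  -46. ] roll 12.78 from [258.1 513.4 213.3] [-179.93   -0.    153.31] t 0.15
```

```bash
python3 - <<'E'
from h import *
go(430,-60,215,0.001)
E
```

```text
delta [-411.1 -435.1   -1.1] roll -5.34 from [258.1 513.4 213.3] [-179.93   -0.    153.31] t 0.15
```

>>> arm_command(rows=[{"delta_pos": [-100,-110,-10],"roll": 5,"jaw": 100},{"delta_pos": [-411,-435,-1],"roll": 30.66,"jaw": 100},{"delta_pos": [-411,-435,-1],"roll": 30.66,"jaw": 100},{"delta_pos": [-411,-435,-1],"roll": 30.66,"jaw": 100},{"delta_pos": [-411,-435,-1],"roll": 30.66,"jaw": 100},{"delta_pos": [-411,-435,-1],"roll": 30.66,"jaw": 100},{"delta_pos": [-411,-435,-1],"roll": 30.66,"jaw": 100},{"delta_pos": [-411,-435,-1],"roll": 30.66,"jaw": 100},{"delta_pos": [-411,-435,-1],"roll": 30.66,"jaw": 100},{"delta_pos": [-411,-435,-1],"roll": 30.66,"jaw": 100},{"delta_pos": [-411,-435,-1],"roll": 30.66,"jaw": 100},{"delta_pos": [-411,-435,-1],"roll": 30.66,"jaw": 100},{"delta_pos": [-411,-435,-1],"roll": 30.66,"jaw": 100},{"delta_pos": [-411,-435,-1],"roll": 30.66,"jaw": 100},{"delta_pos": [-411,-435,-1],"roll": 30.66,"jaw": 100},{"delta_pos": [-411,-435,-1],"roll": 30.66,"jaw": 100},{"delta_pos": [-411,-435,-1],"roll": 30.66,"jaw": 100},{"delta_pos": [-411,-435,-1],"roll": 30.66,"jaw": 100},{"delta_pos": [-411,-435,-1],"roll": 30.66,"jaw": 100},{"delta_pos": [-411,-435,-1],"roll": 30.66,"jaw": 100}])

```text
time_s: 1.82
ee_pos: [429.9, -59.6, 214.7]
ee_rot: [-180.0, 0.0, 9.7]
force: [0.2, 0.5, 0.1]
gripper_width: 91.3
gripper_force: 0.0
```

```bash
python3 - <<'E'
from h import *
n="wrist"
g,P,d,o=cam(n); cv2.imwrite(f"pics/{n}1.png",g); np.savez(f"pics/{n}1.npz",g=g,P=P,d=d,o=o); print(n,o)
E
```

```text
wrist [497.19657896 -46.64025017 385.26154237]
```

View pics/wrist1.png

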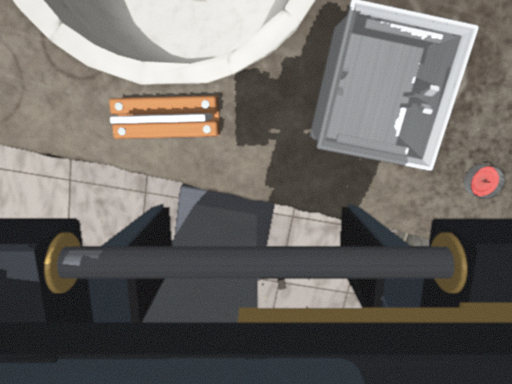

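The wrist view shows the stand and divider at (163,118) and the tin at (395,85). The rib pair on its -y wall is at about (428,92), and the candle is at (486,181). Now the precise poses.

```bash
python3 - <<'E'
from h import *
D=np.load("pics/wrist1.npz");P=D["P"];d=D["d"];o=D["o"];g=D["g"].astype(int)
def rr(m,l,zp=None):
    m=m.copy()
    if zp is None: Q=P[m]
    else: Q=o+d[m]*((zp-o[2])/d[m][:,2])[:,None]
    r=cv2.minAreaRect(Q[:,:2].astype(np.float32)); print(l,m.sum(),np.round(r[0],1),np.round(r[1],1),round(r[2],1),"z",np.round(np.percentile(Q[:,2],[5,50,95]),1))
Z=np.nan_to_num(P[...,2]); box=lambda x0,x1,y0,y1:np.pad(np.ones((y1-y0,x1-x0),bool),((y0,384-y1),(x0,512-x1)))
T=box(300,480,0,175);S=box(100,225,90,145)
rr(T&(Z>75)&(Z<86),"rim");rr(T&(Z>76)&(Z<86),"rim ray80",80.)
rr(S&(Z>54)&(Z<68),"div");rr(S&(Z>54),"div ray61",61.);rr(S&(Z>18)&(Z<32),"stand")
print("table",np.median(Z[180:200,300:340]),"floor z",np.median(Z[85:95,370:385]))
# tin frame listing of ribs
c=np.array([530,-167]);
m=T&(Z>30)&(Z<70); 
Q=P[m];
q=Q[(np.abs(Q[:,0]-530)<35)]
h,ex,ey=np.histogram2d(q[:,0],q[:,1],bins=[np.arange(494,567,4),np.arange(-222,-112,6)])
print(ey);[print(ex[i],h[i].astype(int)) for i in range(len(h))]
E
```

```text
rim 4021 [ 531.  -164.3] [110.9 126.3] 88.7 z [75.4 78.8 80.7]
rim ray80 3549 [ 530.8 -163.3] [109.5 125.2] 88.8 z [80. 80. 80.]
div 618 [469.4  43.2] [ 6.  90.2] 11.1 z [59.2 60.7 62. ]
div ray61 618 [469.5  42.7] [ 6.1 90.1] 11.1 z [61. 61. 61.]
stand 3395 [468.7  46.5] [ 42.  111.7] 11.1 z [23.6 25.7 27.2]
table -0.17806695218806112 floor z 3.806347295312918
[-222 -216 -210 -204 -198 -192 -186 -180 -174 -168 -162 -156 -150 -144
 -138 -132 -126 -120 -114]
494 [ 0 49 13  0  0  0  0  0  0  0  0  0  0  0  0  0  0  0]
498 [ 0 69 10  0  0  0  0  0  0  0  0  0  0  0  0  0  0  0]
502 [ 0 72  6  0  0  0  0  0  0  0  0  0  0  0  0  0  0  0]
506 [ 0 75  6  0  0  0  0  0  0  0  0  0  0  0  0  0  0  0]
510 [ 0 75  4  0  0  0  0  0  0  0  0  0  0  0  0  0  0  0]
514 [ 0 82  7  2  0  0  0  0  0  0  0  0  0  0  0  0  0  0]
518 [ 0 47 31 19  0  0  0  0  0  0  0  0  0  0  0  0 15  5]
522 [ 0 35 26 55  0  0  0  0  0  0  0  0  0  0  0  0 19  7]
526 [ 0 71  1  8  0  0  0  0  0  0  0  0  0  0  0  0  7  6]
530 [ 0 91  5  1  0  0  0  0  0  0  0  0  0  0  0  0  0  9]
534 [ 0 46 47 54  0  0  0  0  0  0  0  0  0  0  0  0 16  9]
538 [ 0 34 28 20  0  0  0  0  0  0  0  0  0  0  0  0 29 18]
542 [ 0 65  5  1  0  0  0  0  0  0  0  0  0  0  0  0 14 21]
546 [ 0 93  0  0  0  0  0  0  0  0  0  0  0  0  0  0  0 20]
550 [ 0 92  0  0  0  0  0  0  0  0  0  0  0  0  0  0  0 21]
554 [ 0 95  0  0  0  0  0  0  0  0  0  0  0  0  0  0  0 20]
558 [ 0 89  0  0  0  0  0  0  0  0  0  0  0  0  0  0  0 21]
562 [ 0 71  0  0  0  0  0  0  0  0  0  0  0  0  0  0  0 15]
```

```bash
python3 - <<'E'
from h import *
P=np.load("pics/wrist1.npz")["P"]; Z=np.nan_to_num(P[...,2])
m=(Z>3)&(P[...,0]<560)&(P[...,0]>495)&(abs(P[...,1]-50)<60);print("sinkrim",np.percentile(Z[m],[50,99]),P[m][:,0].min())
go(469.4,43,95,101.1)
E
```

```text
sinkrim [ 3.51192097 26.1433415 ] 495.04832073053075
delta [ 55.9 -94.6 119.7] roll 17.68 from [429.9 -59.6 214.7] [-1.7999e+02  3.0000e-02  9.4800e+00] t 1.8667
```

>>> arm_command(rows=[{"delta_pos": [56,-94.6,60],"roll": -18.32,"jaw": 45},{"delta_pos": [56,-94.6,60],"roll": -18.32,"jaw": 45},{"delta_pos": [56,-94.6,60],"roll": -18.32,"jaw": 45},{"delta_pos": [56,-94.6,60],"roll": -18.32,"jaw": 45},{"delta_pos": [56,-94.6,60],"roll": -18.32,"jaw": 45},{"delta_pos": [56,-94.6,60],"roll": -18.32,"jaw": 45},{"delta_pos": [56,-94.6,60],"roll": -18.32,"jaw": 45},{"delta_pos": [56,-94.6,60],"roll": -18.32,"jaw": 45},{"delta_pos": [56,-94.6,60],"roll": -18.32,"jaw": 45},{"delta_pos": [56,-94.6,70],"roll": -18.32,"jaw": 45},{"delta_pos": [56,-94.6,80],"roll": -18.32,"jaw": 45},{"delta_pos": [56,-94.6,95],"roll": -18.32,"jaw": 45},{"delta_pos": [56,-94.6,110],"roll": -18.32,"jaw": 45},{"delta_pos": [56,-94.6,120],"roll": -18.32,"jaw": 45},{"delta_pos": [56,-94.6,120],"roll": -18.32,"jaw": 45},{"delta_pos": [56,-94.6,120],"roll": -18.32,"jaw": 45}])

```text
time_s: 3.2
ee_pos: [468.4, 43.5, 94.7]
ee_rot: [-179.9, -0.0, 101.7]
force: [0.2, 0.0, 0.5]
gripper_width: 41.0
gripper_force: 0.0
```

```bash
python3 - <<'E'
from h import *
g,P,d,o=cam("wrist"); Z=np.nan_to_num(P[...,2]); cv2.imwrite("pics/wrist2.png",g)
m=(Z>55)&(Z<68)&(abs(P[...,0]-469)<40)&(abs(P[...,1]-43)<60)
if m.sum()>10:
  r=cv2.minAreaRect(P[m][:,:2].astype(np.float32));print(m.sum(),r)
go(469.4,43,35,101.1)
E
```

```text
944 ((469.5166320800781, 43.532989501953125), (5.788161754608154, 89.68680572509766), 11.56450080871582)
delta [-0.6  0.3 60.3] roll 0.12 from [469.   43.5  95.3] [179.98  -0.   101.72] t 3.25
```

View pics/wrist2.png

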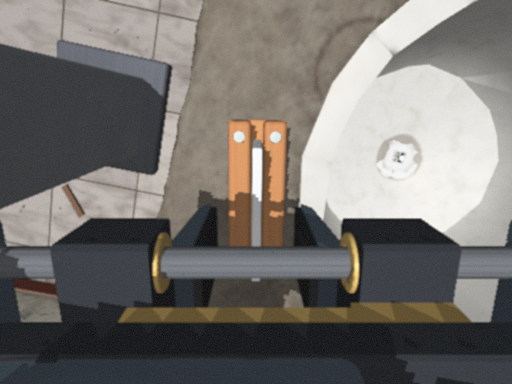

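The view shows the divider at columns 253-262, centred between the fingers and aligned. I'll descend and grip.

>>> arm_command(rows=[{"delta_pos": [0,0.3,25],"roll": 0.1,"jaw": 45},{"delta_pos": [0,0.3,45],"roll": 0.1,"jaw": 45},{"delta_pos": [0,0.3,60],"roll": 0.1,"jaw": 45},{"delta_pos": [0,0.3,60],"roll": 0.1,"jaw": 45},{"delta_pos": [0,0.3,60],"roll": 0.1,"jaw": 0},{"delta_pos": [0,0.3,60],"roll": 0.1,"jaw": 0},{"delta_pos": [0,0.3,60],"roll": 0.1,"jaw": 0},{"delta_pos": [0,0.3,60],"roll": 0.1,"jaw": 0},{"delta_pos": [0,0.3,60],"roll": 0.1,"jaw": 0},{"delta_pos": [0,0.3,60],"roll": 0.1,"jaw": 0}], squeeze=25)

```text
time_s: 4.08
ee_pos: [469.4, 43.5, 35.5]
ee_rot: [179.9, 0.0, 101.2]
force: [-0.5, -0.1, 3.4]
gripper_width: 5.9
gripper_force: 25.0
```

```bash
python3 - <<'E'
from h import *
s=env.state();print(s["gripper_width"],s["gripper_force"],s["force"],s["ee_rot"])
go(530.9,-163.8,150,88.8)
E
```

```text
5.899200158266048 25.000570714473724 [-0.53814281 -0.08490878  3.44544923] [1.79930144e+02 5.24716292e-03 1.01175549e+02]
delta [-215.3   20.3 -114.4] roll 2.48 from [469.4  43.5  35.5] [1.7993e+02 1.0000e-02 1.0118e+02] t 4.0833
```

>>> arm_command(rows=[{"delta_pos": [0,0,-35],"roll": 0,"jaw": 0},{"delta_pos": [0,0,-75],"roll": 0,"jaw": 0},{"delta_pos": [-20,2,-114],"roll": 0.5,"jaw": 0},{"delta_pos": [-55,6,-114],"roll": 1,"jaw": 0},{"delta_pos": [-95,10,-114],"roll": 2,"jaw": 0},{"delta_pos": [-135,14,-114],"roll": 2.48,"jaw": 0},{"delta_pos": [-175,18,-114],"roll": 2.48,"jaw": 0},{"delta_pos": [-205,20.3,-114],"roll": 2.48,"jaw": 0},{"delta_pos": [-215.3,20.3,-114],"roll": 2.48,"jaw": 0},{"delta_pos": [-215.3,20.3,-114],"roll": 2.48,"jaw": 0},{"delta_pos": [-215.3,20.3,-114],"roll": 2.48,"jaw": 0},{"delta_pos": [-215.3,20.3,-114],"roll": 2.48,"jaw": 0}])

```text
time_s: 5.08
ee_pos: [529.9, -162.3, 148.7]
ee_rot: [-179.9, -0.1, 88.8]
force: [-0.5, 0.6, -0.2]
gripper_width: 5.6
gripper_force: 25.0
```

```bash
python3 - <<'E'
from h import *
g,P,d,o=cam("wrist"); Z=np.nan_to_num(P[...,2]); cv2.imwrite("pics/wrist3.png",g)
def rr(m,l,zp=None):
    Q=P[m] if zp is None else o+d[m]*((zp-o[2])/d[m][:,2])[:,None]
    r=cv2.minAreaRect(Q[:,:2].astype(np.float32));print(l,m.sum(),np.round(r[0],1),np.round(r[1],1),round(r[2],1))
B=(abs(P[...,0]-531)<80)&(abs(P[...,1]+164)<75)
rr(B&(Z>75)&(Z<86),"rim");rr(B&(Z>130)&(Z<185),"held")
q=P[B&(Z>76)&(Z<86)]
print("ymax",np.percentile(q[:,1],[98,99.5]),"xr",np.percentile(q[:,0],[.5,99.5]))
q=P[B&(Z>168)&(Z<180)];print("panel top",len(q),np.percentile(q,[1,50,99],axis=0).round(1))
for n in("scene","side"):
    g,P,d,o=cam(n);cv2.imwrite(f"pics/{n}3.png",g)
go(530.9,-163.8,100,88.8)
E
```

```text
rim 2868 [ 531.5 -142.3] [ 66.  126.2] 88.9
held 2472 [ 532.3 -152.7] [25.3 70.5] 11.6
ymax [-108.85424674 -108.33754286] xr [468.75096083 594.41086739]
panel top 1812 [[ 520.8 -187.9  168.7]
 [ 530.4 -143.4  173.9]
 [ 540.1 -117.7  179.6]]
delta [-1.5  0.6 49.1] roll 0.02 from [ 530.3 -162.3  149.1] [-1.7999e+02 -2.0000e-02  8.8880e+01] t 5.2333
```

View pics/wrist3.png

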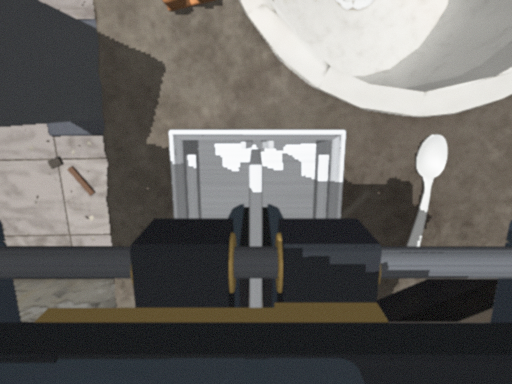

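The view shows the held panel upright at column 256 over the tin; the rim spans columns 170-345. I'll correct by a millimetre and lower in stages.

>>> arm_command(rows=[{"delta_pos": [-1,0.9,20],"roll": 0,"jaw": 0},{"delta_pos": [-1,0.9,35],"roll": 0,"jaw": 0},{"delta_pos": [-1,0.9,46],"roll": 0,"jaw": 0},{"delta_pos": [-1,0.9,46],"roll": 0,"jaw": 0},{"delta_pos": [-1,0.9,50],"roll": 0,"jaw": 0},{"delta_pos": [-1,0.9,54],"roll": 0,"jaw": 0},{"delta_pos": [-1,0.9,58],"roll": 0,"jaw": 0},{"delta_pos": [-1,0.9,62],"roll": 0,"jaw": 0},{"delta_pos": [-1,0.9,66],"roll": 0,"jaw": 0},{"delta_pos": [-1,0.9,66],"roll": 0,"jaw": 0}])

```text
time_s: 6.07
ee_pos: [531.0, -164.7, 82.2]
ee_rot: [-179.9, -0.0, 88.8]
force: [-1.0, 0.3, -1.4]
gripper_width: 5.8
gripper_force: 25.0
```

>>> arm_command(rows=[{"delta_pos": [0,0,8],"roll": 0,"jaw": 0},{"delta_pos": [0,0,16],"roll": 0,"jaw": 0},{"delta_pos": [0,0,24],"roll": 0,"jaw": 0},{"delta_pos": [0,0,32],"roll": 0,"jaw": 0},{"delta_pos": [0,0,40],"roll": 0,"jaw": 0},{"delta_pos": [0,0,44],"roll": 0,"jaw": 0},{"delta_pos": [0,0,46],"roll": 0,"jaw": 0},{"delta_pos": [0,0,46],"roll": 0,"jaw": 0},{"delta_pos": [0,0,46],"roll": 0,"jaw": 0}])

```text
time_s: 6.82
ee_pos: [531.7, -164.8, 37.0]
ee_rot: [180.0, 0.0, 88.8]
force: [1.1, 0.3, -0.9]
gripper_width: 5.7
gripper_force: 25.0
```

>>> arm_command(rows=[{"delta_pos": [0,0,1.5],"roll": 0,"jaw": 0},{"delta_pos": [0,0,3],"roll": 0,"jaw": 0},{"delta_pos": [0,0,3.5],"roll": 0,"jaw": 0},{"delta_pos": [0,0,3.5],"roll": 0,"jaw": 0}])

```text
time_s: 7.15
ee_pos: [531.9, -164.9, 34.6]
ee_rot: [179.9, 0.0, 88.8]
force: [-1.0, 0.0, 5.7]
gripper_width: 5.5
gripper_force: 25.0
```

It's on the floor, with a 5.7 N contact force. I'll release with a small opening and rise.

>>> arm_command(rows=[{"delta_pos": [0,0,3.5],"roll": 0,"jaw": 30},{"delta_pos": [0,0,3.5],"roll": 0,"jaw": 30},{"delta_pos": [0,0,3.5],"roll": 0,"jaw": 30},{"delta_pos": [0,0,3.5],"roll": 0,"jaw": 30},{"delta_pos": [0,0,3.5],"roll": 0,"jaw": 30},{"delta_pos": [0,0,-25],"roll": 0,"jaw": 30},{"delta_pos": [0,0,-60],"roll": 0,"jaw": 30},{"delta_pos": [0,0,-100],"roll": 0,"jaw": 30},{"delta_pos": [20,0,-115],"roll": 0,"jaw": 30},{"delta_pos": [20,0,-115],"roll": 0,"jaw": 30}])

```text
time_s: 7.98
ee_pos: [534.6, -143.7, 153.1]
ee_rot: [179.5, 0.0, 88.8]
force: [0.4, 0.2, -0.1]
gripper_width: 27.1
gripper_force: 0.0
```

```bash
python3 - <<'E'
from h import *
for n in("wrist","scene"):
    g,P,d,o=cam(n); Z=np.nan_to_num(P[...,2]); cv2.imwrite(f"pics/{n}4.png",g)
    m=(abs(P[...,0]-531)<20)&(abs(P[...,1]+164)<44)&(Z>20)&(Z<68)
    q=P[m]; print(n,m.sum(),np.percentile(q[:,2],[50,90,98,100]).round(1))
    t=(abs(P[...,0]-531)<10)&(abs(P[...,1]+164)<34)&(Z>52)&(Z<75);print(t.sum(),np.percentile(P[t],[2,50,98],axis=0).round(1).tolist() if t.sum() else "")
go(519.5,257,200,88)
E
```

```text
wrist 748 [59.7 60.8 61.6 62.4]
480 [[529.4, -187.6, 58.5], [532.4, -158.5, 59.7], [535.3, -131.4, 61.0]]
scene 312 [46.1 58.9 62.9 67.5]
72 [[526.8, -196.4, 52.6], [530.2, -165.9, 56.8], [534.5, -132.4, 61.0]]
delta [401.3 -20.5 -51.6] roll 0.17 from [ 531.9 -144.6  148.6] [1.7996e+02 3.0000e-02 8.8840e+01] t 8.0833
```

The divider's top reads 59.7 mm, so it is home. Before moving to the lids I'll check the path at body height.

```bash
python3 - <<'E'
from h import *
for n in("scene","side"):
    P=np.load(f"pics/{n}0.npz")["P"].reshape(-1,3)
    m=(P[:,2]>60)&(P[:,2]<500)&(P[:,0]>400)&(P[:,0]<680)&(P[:,1]>-120)&(P[:,1]<420)
    q=P[m]
    for y in range(-120,420,60):
        for z in(60,120,200):
            k=q[(q[:,1]>=y)&(q[:,1]<y+60)&(q[:,2]>=z)&(q[:,2]<z+(60 if z==60 else 80))]
            if len(k)>3: print(n,y,z,len(k),k[:,0].min().round(),k[:,0].max().round())
E
```

```text
scene -120 60 177 469.0 592.0
scene 0 60 10 462.0 473.0
scene 300 60 38 509.0 527.0
side -120 60 237 470.0 593.0
side 0 60 13 464.0 480.0
side 60 60 10 459.0 469.0
side 300 60 90 512.0 528.0
```

Path clear.

>>> arm_command(rows=[{"delta_pos": [30,0,-30],"roll": 0.1,"jaw": 60},{"delta_pos": [70,-3,-51.6],"roll": 0.17,"jaw": 60},{"delta_pos": [110,-6,-51.6],"roll": 0.17,"jaw": 60},{"delta_pos": [401,-20.5,-51.6],"roll": 0.17,"jaw": 60},{"delta_pos": [401,-20.5,-51.6],"roll": 0.17,"jaw": 60},{"delta_pos": [401,-20.5,-51.6],"roll": 0.17,"jaw": 60},{"delta_pos": [401,-20.5,-51.6],"roll": 0.17,"jaw": 60},{"delta_pos": [401,-20.5,-51.6],"roll": 0.17,"jaw": 60},{"delta_pos": [401,-20.5,-51.6],"roll": 0.17,"jaw": 60},{"delta_pos": [401,-20.5,-51.6],"roll": 0.17,"jaw": 60},{"delta_pos": [401,-20.5,-51.6],"roll": 0.17,"jaw": 60},{"delta_pos": [401,-20.5,-51.6],"roll": 0.17,"jaw": 60},{"delta_pos": [401,-20.5,-51.6],"roll": 0.17,"jaw": 60},{"delta_pos": [401,-20.5,-51.6],"roll": 0.17,"jaw": 60}])

```text
time_s: 9.25
ee_pos: [519.8, 254.8, 198.9]
ee_rot: [-179.9, 0.1, 87.8]
force: [0.1, -0.9, 0.9]
gripper_width: 54.7
gripper_force: 0.0
```

```bash
cat > lid.py <<'E'
from h import *
g,P,d,o=cam("wrist"); Z=np.nan_to_num(P[...,2]); cv2.imwrite("pics/wrist5.png",g)
def rr(lo,hi,zp,rad,l):
    m=(abs(P[...,0]-520)<rad)&(abs(P[...,1]-326)<rad)&(Z>lo)&(Z<hi)
    Q=o+d[m]*((zp-o[2])/d[m][:,2])[:,None]
    r=cv2.minAreaRect(Q[:,:2].astype(np.float32));print(l,m.sum(),np.round(r[0],1),np.round(r[1],1),round(r[2],1),np.median(Z[m]).round(1))
rr(15,28,22,90,"plate");rr(41,51,46,40,"collar");rr(66,78,72,25,"stem")
go(519.5,326,100,88)
E
python3 lid.py
```

```text
plate 13091 [520.2 329.1] [114.  129.9] 88.1 21.9
collar 1432 [520.1 329.2] [47.8 39.8] 88.1 45.8
stem 509 [520.  328.7] [23.2 14.7] 87.8 71.7
delta [71.3 -3.1 99.3] roll -0.04 from [520.  254.7 199.4] [-1.7993e+02  7.0000e-02  8.7810e+01] t 9.3
```

>>> arm_command(rows=[{"delta_pos": [35,0,0],"roll": -0.04,"jaw": 60},{"delta_pos": [74.3,0,20],"roll": -0.04,"jaw": 60},{"delta_pos": [74.3,0,60],"roll": -0.04,"jaw": 60},{"delta_pos": [74.3,0,100],"roll": -0.04,"jaw": 60},{"delta_pos": [74.3,0,125],"roll": -0.04,"jaw": 60},{"delta_pos": [74.3,0,135],"roll": -0.04,"jaw": 60},{"delta_pos": [74.3,0,135],"roll": -0.04,"jaw": 60},{"delta_pos": [74.3,0,135],"roll": -0.04,"jaw": 60}])

```text
time_s: 9.97
ee_pos: [523.8, 330.2, 66.0]
ee_rot: [179.9, -0.0, 88.0]
force: [0.0, 0.3, 0.5]
gripper_width: 54.8
gripper_force: 0.0
```

```bash
python3 - <<'E'
from h import *
go(520.1,329,52,88)
E
```

```text
delta [-1.4 -3.7 14. ] roll 0.01 from [523.8 330.2  66. ] [ 1.7993e+02 -4.0000e-02  8.8040e+01] t 9.9667
```

>>> arm_command(rows=[{"delta_pos": [-1,-3.6,3],"roll": 0,"jaw": 60},{"delta_pos": [-1,-3.6,8],"roll": 0,"jaw": 60},{"delta_pos": [-1,-3.6,13.5],"roll": 0,"jaw": 60},{"delta_pos": [-1,-3.6,13.5],"roll": 0,"jaw": 60},{"delta_pos": [-1,-3.6,13.5],"roll": 0,"jaw": 60}])

```text
time_s: 10.38
ee_pos: [519.0, 329.9, 51.7]
ee_rot: [180.0, -0.0, 88.1]
force: [-0.5, -0.8, -0.2]
gripper_width: 54.5
gripper_force: 0.0
```

```bash
python3 lid.py; python3 -c "
from h import *
go(520.1,329,52,88)"
```

```text
plate 20300 [520.1 329.2] [113.8 129.9] 88.1 21.9
collar 2470 [517.7 338.9] [31.5 60.5] 88.1 45.8
stem 573 [520.2 339. ] [ 9.2 15.4] 88.1 71.4
delta [ -4.    0.5 -48.2] roll 0.03 from [519.2 330.   51.8] [ 1.7998e+02 -2.0000e-02  8.8130e+01] t 10.4333
delta [-1.   1.  -0.2] roll 0.03 from [519.2 330.   51.8] [ 1.7998e+02 -2.0000e-02  8.8130e+01] t 10.4333
```

Well aligned. I'll close on the stem and lift.

>>> arm_command(rows=[{"delta_pos": [-0.7,1,0],"roll": 0,"jaw": 60},{"delta_pos": [-0.7,1,0],"roll": 0,"jaw": 10},{"delta_pos": [-0.7,1,0],"roll": 0,"jaw": 10},{"delta_pos": [-0.7,1,0],"roll": 0,"jaw": 5},{"delta_pos": [-0.7,1,0],"roll": 0,"jaw": 5},{"delta_pos": [-0.7,1,0],"roll": 0,"jaw": 5},{"delta_pos": [-0.7,1,0],"roll": 0,"jaw": 5},{"delta_pos": [-0.7,1,0],"roll": 0,"jaw": 5},{"delta_pos": [-0.7,1,0],"roll": 0,"jaw": 5}], squeeze=50)

```text
time_s: 11.18
ee_pos: [520.0, 329.2, 51.6]
ee_rot: [-180.0, -0.0, 88.1]
force: [-0.8, 0.6, -0.2]
gripper_width: 15.5
gripper_force: 50.0
```

```bash
python3 - <<'E'
from h import *
s=env.state();print(s["gripper_width"],s["gripper_force"],s["force"])
go(531.2,-163.5,180,88.85)
E
```

```text
15.460825090860022 50.00009000301361 [-0.76819344  0.57231572 -0.24155922]
delta [-492.1   27.3 -128.5] roll -0.15 from [520.  329.2  51.6] [-180.     -0.     88.12] t 11.1833
```

>>> arm_command(rows=[{"delta_pos": [0,0,-4],"roll": 0,"jaw": 5},{"delta_pos": [0,0,-14],"roll": 0,"jaw": 5},{"delta_pos": [0,0,-32],"roll": 0,"jaw": 5},{"delta_pos": [0,0,-55],"roll": 0,"jaw": 5},{"delta_pos": [0,0,-80],"roll": 0,"jaw": 5},{"delta_pos": [0,0,-102],"roll": 0,"jaw": 5},{"delta_pos": [-5,0,-120],"roll": 0,"jaw": 5},{"delta_pos": [-18,1,-128],"roll": 0,"jaw": 5},{"delta_pos": [-38,2,-128],"roll": 0,"jaw": 5},{"delta_pos": [-64,3,-128],"roll": 0,"jaw": 5},{"delta_pos": [-92,5,-128],"roll": 0,"jaw": 5},{"delta_pos": [-120,6.5,-128],"roll": 0,"jaw": 5},{"delta_pos": [-148,8,-128],"roll": -0.1,"jaw": 5},{"delta_pos": [-176,10,-128],"roll": -0.1,"jaw": 5},{"delta_pos": [-204,11,-128],"roll": -0.15,"jaw": 5},{"delta_pos": [-232,13,-128],"roll": -0.15,"jaw": 5},{"delta_pos": [-260,14.5,-128],"roll": -0.15,"jaw": 5},{"delta_pos": [-288,16,-128],"roll": -0.15,"jaw": 5},{"delta_pos": [-316,17.5,-128],"roll": -0.15,"jaw": 5}])

```text
time_s: 12.77
ee_pos: [525.9, 10.6, 179.1]
ee_rot: [-179.9, 0.0, 88.9]
force: [0.3, 1.0, -3.7]
gripper_width: 15.8
gripper_force: 50.0
```

```bash
python3 - <<'E'
from h import *
s=env.state();print(s["gripper_width"],s["gripper_force"],s["force"])
go(531.2,-163.5,180,88.85)
E
```

```text
15.79866807872134 50.00013828277588 [ 0.33581347  0.9990834  -3.67072564]
delta [-174.     8.8   -0.9] roll 0.0 from [525.9  10.6 179.1] [-1.799e+02  2.000e-02  8.886e+01] t 12.7667
```

>>> arm_command(rows=[{"delta_pos": [-26,1.3,0],"roll": 0,"jaw": 5},{"delta_pos": [-52,2.6,0],"roll": 0,"jaw": 5},{"delta_pos": [-78,4,0],"roll": 0,"jaw": 5},{"delta_pos": [-104,5.3,0],"roll": 0,"jaw": 5},{"delta_pos": [-130,6.6,0],"roll": 0,"jaw": 5},{"delta_pos": [-150,7.6,0],"roll": 0,"jaw": 5},{"delta_pos": [-164,8.3,0],"roll": 0,"jaw": 5},{"delta_pos": [-171,8.7,0],"roll": 0,"jaw": 5},{"delta_pos": [-174,8.8,0],"roll": 0,"jaw": 5},{"delta_pos": [-174,8.8,0],"roll": 0,"jaw": 5},{"delta_pos": [-174,8.8,0],"roll": 0,"jaw": 5}])

```text
time_s: 13.68
ee_pos: [532.3, -160.5, 179.4]
ee_rot: [-180.0, -0.1, 88.9]
force: [0.8, 0.4, -4.1]
gripper_width: 15.5
gripper_force: 50.0
```

```bash
python3 - <<'E'
from h import *
g,P,d,o=cam("wrist"); Z=np.nan_to_num(P[...,2]); cv2.imwrite("pics/wrist6.png",g)
s=env.state();print(s["gripper_width"],s["ee_pos"],s["ee_rot"],s["force"])
m=(abs(P[...,0]-531)<85)&(abs(P[...,1]+164)<75)&(Z>140)&(Z<160)
q=P[m];A=np.c_[q[:,:2],np.ones(len(q))];k=np.linalg.lstsq(A,q[:,2],rcond=None)[0]
r=cv2.minAreaRect(q[:,:2].astype(np.float32));print("outer",m.sum(),r,"tilt deg",np.degrees(k[:2]).round(2),"ymax",np.percentile(q[:,1],99.5),"z",np.median(q[:,2]))
g,P,d,o=cam("side"); cv2.imwrite("pics/side6.png",g)
cv2.imwrite("pics/c6.png",np.hstack([cv2.resize(cv2.imread("pics/wrist6.png")[100:350,100:400],(360,300)),cv2.resize(g[110:230,210:354],(360,300),interpolation=2)]))
go(531.2,-163.5,150,88.85)
E
```

```text
15.73465085199469 [ 532.4040762  -160.32301109  179.46856101] [-1.79978867e+02 -4.45209081e-02  8.89265155e+01] [-0.11137101  0.52887558 -3.45426559]
outer 18009 ((532.262939453125, -159.4783172607422), (114.08732604980469, 130.7738494873047), 88.89554595947266) tilt deg [-0.01  0.04] ymax -102.06988257877825 z 149.7527080377444
delta [-3.2 -1.2 29.5] roll 0.02 from [ 532.5 -160.3  179.5] [-1.7999e+02 -3.0000e-02  8.8940e+01] t 13.7833
```

View pics/c6.png

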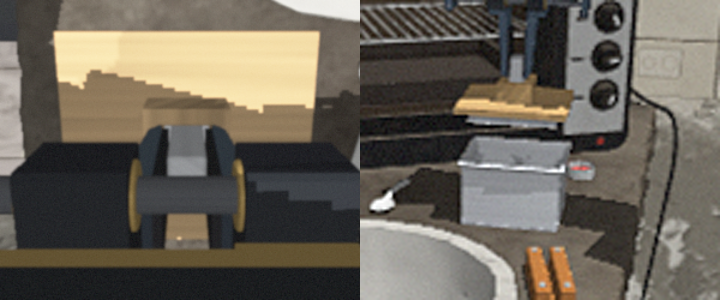

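The lids are level and nested, hanging right over the tin. I'll shift 3 mm in y and lower slowly.

>>> arm_command(rows=[{"delta_pos": [-3.3,-1.2,5],"roll": 0,"jaw": 5},{"delta_pos": [-3.3,-1.2,15],"roll": 0,"jaw": 5},{"delta_pos": [-3.3,-1.2,28],"roll": 0,"jaw": 5},{"delta_pos": [-3.3,-1.2,38],"roll": 0,"jaw": 5},{"delta_pos": [-3.3,-1.2,42],"roll": 0,"jaw": 5},{"delta_pos": [-3.3,-1.2,42],"roll": 0,"jaw": 5},{"delta_pos": [-3.3,-1.2,42],"roll": 0,"jaw": 5},{"delta_pos": [-3.3,-1.2,42],"roll": 0,"jaw": 5}])

```text
time_s: 14.45
ee_pos: [531.8, -164.7, 138.0]
ee_rot: [179.9, 0.0, 88.9]
force: [0.7, 0.2, -4.2]
gripper_width: 15.6
gripper_force: 50.0
```

```bash
python3 - <<'E'
from h import *
go(531.2,-163.6,120,88.85)
E
```

```text
delta [ 1.1 -0.6 18. ] roll 0.01 from [ 531.8 -164.7  138. ] [1.7994e+02 1.0000e-02 8.8880e+01] t 14.45
```

>>> arm_command(rows=[{"delta_pos": [0.8,-0.4,3],"roll": 0,"jaw": 5},{"delta_pos": [0.8,-0.4,6],"roll": 0,"jaw": 5},{"delta_pos": [0.8,-0.4,9],"roll": 0,"jaw": 5},{"delta_pos": [0.8,-0.4,12],"roll": 0,"jaw": 5},{"delta_pos": [0.8,-0.4,15],"roll": 0,"jaw": 5},{"delta_pos": [0.8,-0.4,18],"roll": 0,"jaw": 5},{"delta_pos": [0.8,-0.4,18],"roll": 0,"jaw": 5},{"delta_pos": [0.8,-0.4,18],"roll": 0,"jaw": 5}])

```text
time_s: 15.12
ee_pos: [530.8, -163.8, 119.2]
ee_rot: [-180.0, -0.0, 88.9]
force: [-0.1, 0.2, -3.2]
gripper_width: 16.0
gripper_force: 50.0
```

>>> arm_command(rows=[{"delta_pos": [0,0,1],"roll": 0,"jaw": 5},{"delta_pos": [0,0,2],"roll": 0,"jaw": 5},{"delta_pos": [0,0,3],"roll": 0,"jaw": 5},{"delta_pos": [0,0,3.6],"roll": 0,"jaw": 5},{"delta_pos": [0,0,3.6],"roll": 0,"jaw": 5},{"delta_pos": [0,0,3.6],"roll": 0,"jaw": 5}])

```text
time_s: 15.62
ee_pos: [531.1, -163.9, 116.2]
ee_rot: [180.0, 0.0, 88.9]
force: [-0.7, 0.2, -1.6]
gripper_width: 15.8
gripper_force: 50.0
```

>>> arm_command(rows=[{"delta_pos": [0,0,0.5],"roll": 0,"jaw": 5},{"delta_pos": [0,0,1],"roll": 0,"jaw": 5},{"delta_pos": [0,0,1.5],"roll": 0,"jaw": 5},{"delta_pos": [0,0,1.5],"roll": 0,"jaw": 5}])

```text
time_s: 15.95
ee_pos: [531.1, -163.9, 115.5]
ee_rot: [179.9, 0.0, 88.9]
force: [-1.7, 0.7, 4.8]
gripper_width: 15.7
gripper_force: 50.0
```

Seated; there's upward contact now at the expected height. Next: open, rise slightly and check.

>>> arm_command(rows=[{"delta_pos": [0,0,0.5],"roll": 0,"jaw": 30},{"delta_pos": [0,0,0.5],"roll": 0,"jaw": 65},{"delta_pos": [0,0,0.5],"roll": 0,"jaw": 65},{"delta_pos": [0,0,0.5],"roll": 0,"jaw": 65},{"delta_pos": [0,0,-10],"roll": 0,"jaw": 65},{"delta_pos": [0,0,-35],"roll": 0,"jaw": 65},{"delta_pos": [-10,0,-50],"roll": 0,"jaw": 65},{"delta_pos": [-10,0,-50],"roll": 0,"jaw": 65},{"delta_pos": [-10,0,-50],"roll": 0,"jaw": 65}])

```text
time_s: 16.7
ee_pos: [531.2, -174.1, 165.5]
ee_rot: [179.9, 0.0, 88.8]
force: [-0.1, 0.3, -0.4]
gripper_width: 59.2
gripper_force: 0.0
```

```bash
cat > seat.py <<'E'
from h import *
for n in("wrist","side","scene"):
    g,P,d,o=cam(n); Z=np.nan_to_num(P[...,2]); cv2.imwrite(f"pics/{n}7.png",g)
    B=(abs(P[...,0]-531)<75)&(abs(P[...,1]+164)<65)
    for lo,hi,zp,l in((83,95,88,"plate"),(107,117,112,"collar"),(131,142,136,"stem")):
        m=B&(Z>lo)&(Z<hi)
        if m.sum()<8: print(n,l,m.sum());continue
        q=o+d[m]*((zp-o[2])/d[m][:,2])[:,None]; r=cv2.minAreaRect(q[:,:2].astype(np.float32))
        A=np.c_[P[m][:,:2],np.ones(m.sum())];k=np.linalg.lstsq(A,Z[m],rcond=None)[0]
        print(n,l,m.sum(),np.round(r[0],1),np.round(r[1],1),round(r[2],1),"z",np.percentile(Z[m],[10,50,90]).round(1),"tilt",np.degrees(k[:2]).round(2))
go(531.1,-163.7,91.5,88.9)
E
python3 seat.py
python3 -c "
import cv2,numpy as np
r=lambda n,x0,x1,y0,y1:cv2.resize(cv2.imread(f'pics/{n}7.png')[y0:y1,x0:x1],(380,300),interpolation=2)
cv2.imwrite('pics/c7.png',np.hstack([r('side',220,320,130,209),r('scene',235,335,180,259)]))"
```

```text
wrist plate 17618 [ 531.3 -159.2] [105.9 129.9] 88.8 z [87.  87.8 88.7] tilt [0.03 0.04]
wrist collar 2328 [ 531.2 -162.3] [48.4 40. ] 88.9 z [110.7 111.8 112.6] tilt [ 0.01 -0.12]
wrist stem 944 [ 531.1 -163.1] [24.  15.4] 89.3 z [134.6 135.7 136.6] tilt [-0.35 -1.9 ]
side plate 483 [ 530.8 -155.6] [126.8 130.6] 88.9 z [85.6 87.2 88.7] tilt [-0.08 -0.19]
side collar 72 [ 529.7 -152.7] [42.3 62.4] 5.8 z [108.2 110.6 113.5] tilt [ 1.46 -0.19]
side stem 18 [ 529.8 -150.4] [32.1 16.1] 89.1 z [131.7 134.1 135.7] tilt [ 4.52 -2.84]
scene plate 1073 [ 527.6 -168.8] [117.1 133.2] 88.9 z [84.7 86.5 88.2] tilt [0.08 0.13]
scene collar 138 [ 527.6 -168.6] [49.9 43.5] 88.3 z [108.3 110.1 113.1] tilt [0.66 0.01]
scene stem 32 [ 527.1 -172. ] [23.6 17.6] 83.0 z [132.1 133.6 135.6] tilt [ 1.2  -2.24]
delta [ 9.5  1.1 71.9] roll -0.01 from [ 529.9 -173.3  163.4] [-1.7988e+02 -6.0000e-02  8.8870e+01] t 16.85
```

View pics/c7.png

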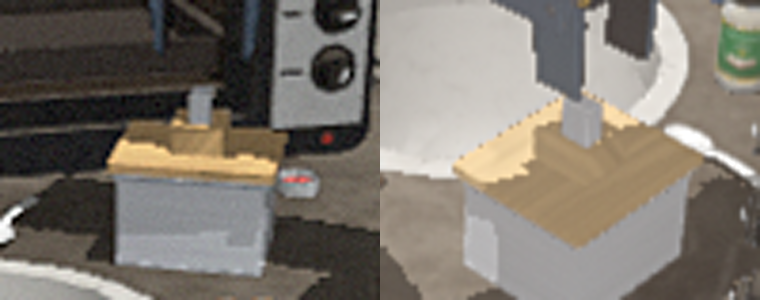

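Both lids are seated and level: plate top 87.8, collar 111.8, stem top 135.7 mm. Next I'll take the collar.

>>> arm_command(rows=[{"delta_pos": [10.3,0.8,0],"roll": 0,"jaw": 65},{"delta_pos": [10.3,0.8,15],"roll": 0,"jaw": 65},{"delta_pos": [10.3,0.8,35],"roll": 0,"jaw": 65},{"delta_pos": [10.3,0.8,52],"roll": 0,"jaw": 65},{"delta_pos": [10.3,0.8,60],"roll": 0,"jaw": 65},{"delta_pos": [10.3,0.8,60],"roll": 0,"jaw": 65},{"delta_pos": [10.3,0.8,60],"roll": 0,"jaw": 65}])

```text
time_s: 17.43
ee_pos: [531.7, -163.1, 104.2]
ee_rot: [-179.9, -0.0, 88.9]
force: [0.1, -0.3, -0.2]
gripper_width: 59.3
gripper_force: 0.0
```

```bash
python3 -c "
from h import *
go(531.2,-162.7,92,88.9)"
```

```text
delta [ 0.3 -0.5 12.2] roll -0.0 from [ 531.7 -163.1  104.2] [-1.7995e+02 -3.0000e-02  8.8890e+01] t 17.4333
```

>>> arm_command(rows=[{"delta_pos": [0.3,-0.5,5],"roll": 0,"jaw": 65},{"delta_pos": [0.3,-0.5,9],"roll": 0,"jaw": 65},{"delta_pos": [0.3,-0.5,12],"roll": 0,"jaw": 65},{"delta_pos": [0.3,-0.5,12],"roll": 0,"jaw": 65},{"delta_pos": [0.3,-0.5,12],"roll": 0,"jaw": 35},{"delta_pos": [0.3,-0.5,12],"roll": 0,"jaw": 35},{"delta_pos": [0.3,-0.5,12],"roll": 0,"jaw": 35},{"delta_pos": [0.3,-0.5,12],"roll": 0,"jaw": 35},{"delta_pos": [0.3,-0.5,12],"roll": 0,"jaw": 35},{"delta_pos": [0.3,-0.5,12],"roll": 0,"jaw": 35}], squeeze=25)

```text
time_s: 18.27
ee_pos: [531.4, -163.3, 92.7]
ee_rot: [180.0, 0.0, 88.9]
force: [-0.3, -0.3, 0.7]
gripper_width: 40.3
gripper_force: 25.0
```

Gripped at 40.3 mm. I'll lift straight up, slowly at first.

>>> arm_command(rows=[{"delta_pos": [0,0,-2],"roll": 0,"jaw": 35},{"delta_pos": [0,0,-5],"roll": 0,"jaw": 35},{"delta_pos": [0,0,-9],"roll": 0,"jaw": 35},{"delta_pos": [0,0,-14],"roll": 0,"jaw": 35},{"delta_pos": [0,0,-20],"roll": 0,"jaw": 35},{"delta_pos": [0,0,-20],"roll": 0,"jaw": 35},{"delta_pos": [0,0,-20],"roll": 0,"jaw": 35}], squeeze=40)

```text
time_s: 18.85
ee_pos: [531.6, -163.4, 113.1]
ee_rot: [179.9, 0.0, 88.9]
force: [-0.7, 0.3, -2.3]
gripper_width: 39.6
gripper_force: 40.0
```

>>> arm_command(rows=[{"delta_pos": [0,0,-4],"roll": 0,"jaw": 35},{"delta_pos": [0,0,-10],"roll": 0,"jaw": 35},{"delta_pos": [0,0,-18],"roll": 0,"jaw": 35},{"delta_pos": [0,0,-26],"roll": 0,"jaw": 35},{"delta_pos": [0,0,-34],"roll": 0,"jaw": 35},{"delta_pos": [0,0,-42],"roll": 0,"jaw": 35},{"delta_pos": [0,0,-50],"roll": 0,"jaw": 35},{"delta_pos": [0,0,-58],"roll": 0,"jaw": 35},{"delta_pos": [0,0,-66],"roll": 0,"jaw": 35},{"delta_pos": [0,0,-73],"roll": 0,"jaw": 35},{"delta_pos": [0,0,-78],"roll": 0,"jaw": 35},{"delta_pos": [0,0,-80],"roll": 0,"jaw": 35},{"delta_pos": [0,0,-80],"roll": 0,"jaw": 35},{"delta_pos": [0,0,-80],"roll": 0,"jaw": 35},{"delta_pos": [0,0,-80],"roll": 0,"jaw": 35},{"delta_pos": [0,0,-80],"roll": 0,"jaw": 35}])

```text
time_s: 20.18
ee_pos: [530.9, -163.2, 191.9]
ee_rot: [-179.9, -0.0, 88.9]
force: [0.5, 0.0, -2.5]
gripper_width: 39.9
gripper_force: 40.0
```

```bash
python3 - <<'E'
from h import *
s=env.state();print(s["ee_pos"],s["gripper_width"],s["force"])
ims=[]
for n,b in(("wrist",None),("side",(220,320,90,209)),("scene",(235,335,150,269))):
    g,P,d,o=cam(n); Z=np.nan_to_num(P[...,2]); B=(abs(P[...,0]-531)<75)&(abs(P[...,1]+164)<65)
    if b: ims.append(cv2.resize(g[b[2]:b[3],b[0]:b[1]],(390,464),interpolation=2))
    for lo,hi,l in((180,195,"outer"),(74,82,"boss/rim"),(125,142,"stem")):
        m=B&(Z>lo)&(Z<hi)
        if m.sum()<8: print(n,l,m.sum());continue
        q=P[m];A=np.c_[q[:,:2],np.ones(len(q))];k=np.linalg.lstsq(A,q[:,2],rcond=None)[0]
        print(n,l,m.sum(),np.percentile(q,[2,50,98],axis=0).round(1).tolist(),np.degrees(k[:2]).round(2))
cv2.imwrite("pics/c8.png",np.hstack(ims))
E
```

```text
[ 530.94467844 -163.15273617  191.90536116] 39.869894419604954 [ 0.51320395  0.04883343 -2.48412321]
wrist outer 20892 [[469.3, -206.3, 185.8], [531.6, -127.7, 187.1], [594.2, -106.3, 188.7]] [-0.06 -0.04]
wrist boss/rim 1029 [[473.5, -216.0, 74.5], [530.5, -111.6, 79.2], [591.4, -108.3, 80.9]] [0.01 1.2 ]
wrist stem 63 [[524.1, -175.3, 134.2], [531.2, -174.1, 135.5], [538.2, -173.1, 136.9]] [ 1.63 31.59]
side outer 441 [[467.9, -215.2, 180.8], [526.1, -138.0, 186.4], [593.9, -103.6, 194.1]] [ 0.04 -1.05]
side boss/rim 313 [[469.8, -218.8, 74.2], [529.0, -156.1, 77.5], [592.6, -107.8, 80.2]] [-0.22  0.2 ]
side stem 30 [[523.4, -172.6, 125.4], [530.3, -155.1, 132.2], [539.3, -149.0, 136.2]] [  6.61 -11.91]
scene outer 1057 [[465.3, -223.2, 181.3], [505.1, -189.0, 185.7], [591.8, -111.6, 193.2]] [0.28 0.49]
scene boss/rim 508 [[467.1, -222.0, 74.2], [522.3, -175.0, 76.9], [591.4, -113.5, 80.2]] [-0.31 -0.24]
scene stem 8 [[522.8, -181.2, 125.4], [524.6, -172.6, 126.5], [536.2, -158.8, 129.0]] [-2.17 -6.58]
```

View pics/c8.png

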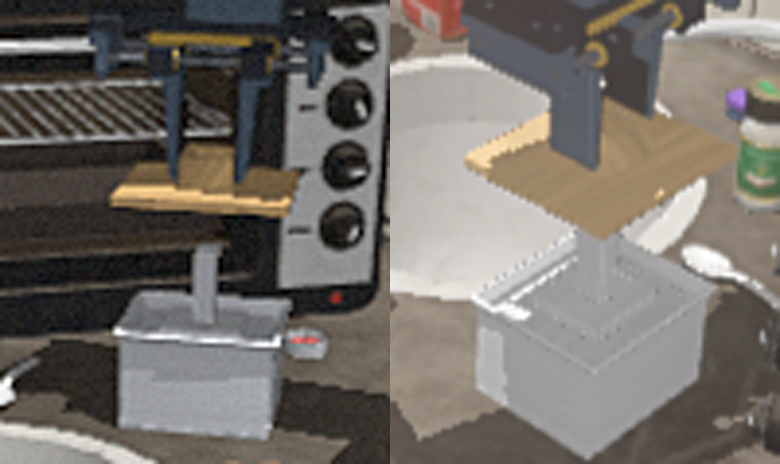

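The picture shows the outer lid level in the gripper, 99 mm above where it sat. The inner lid is still seated, with its stem upright and its top at 136 mm. The spoon and candle are untouched.

```bash
python3 -c "
from workcell import env
print(env.job_done())"
```

```text
the job is handed in; nothing more can be done
None
```

The job is handed in at about 20 s: the divider is fully down in its slot, the inner lid is seated, and the outer lid is held level about 99 mm above where it sat; no verdict came back.

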